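# Uncover the finishing wheel at the skate sharpening bench

### The arm

A 6-joint arm with a two-finger parallel gripper is mounted at the origin on the work surface. World frame = base frame: x ahead of the robot, y to its left, z up, the work surface at z = 0. Lengths are in m, angles in rad, forces in N, time in s.
With the tool pointing down it reaches from about 0.425 to 0.95 m from the base axis. Payload 3.5 kg.
Tool frame: the origin (TCP) lies on the centre line of the jaws, within the pads' length; the fingertips stand ahead of it and the grasp point (between the pads) lies 11 mm behind it (tips_ahead is the z of the fingertips in the tool frame, in m); z points along the fingers, y is the direction in which the jaws open and shut (so a half turn about z gives the same grasp; the last joint's range is limited). The gripper opens to 85 mm and grips with 20 to 120 N. Pads are 22 mm wide; open, the fingers measure 114 mm over their backs; the gripper's body (76 mm by 85 mm) begins 54 mm behind the grasp point. The pads swing forward as they close: fully open they stand 13 mm farther back than shut.
Start: joints at [0.968, 0.286, 1.577, -0, 1.279, -0.15], TCP at [0.295, 0.607, 0.239] pointing down, gripper open.
Joint ranges: [-2.77, 2.77], [-0.9, 2.22], [0.21, 2.48], [-1.53, 4.67], [0.24, 2.81], [-2.84, 2.84]. Speed limits (rad/s): [2.79, 2.79, 3.14, 3.14, 3.14, 3.14].

### API

Orientations are given as a unit quaternion [x, y, z, w].
In Python, from plant import * gives the robot as it stands. The module is installed in compiled form; this text tells all that it offers.
- The arm moves only by the tool move_arm, never from a script. Its arguments are lists of equal length, an entry for each row: "linear": the shift along the world's x, y, z in m, a list of three; "twist": the turn, a rotation vector about the world's x, y, z in degrees, a list of three. A call has 1 to 20 rows; each row shifts and turns the pose as measured when the row begins; what a row does not reach is not made up. A row lasts 1/12 s, in which the tool goes at most 41.7 mm and 7.16 degrees, less where a joint would pass 70% of its speed; a pose out of reach is approached as far as the arm can. A call is refused whole if a number of a shift passes 0.0417 or a number of a turn 7.16, either way. A call with a gripper value outside its range is refused whole. "grip" is the opening, from 0 (shut) to 1 (fully open), set as the call begins (left out, the last holds). The fingers move at their own pace and stop on an object; "force" is the grip in N (left out, the last holds). Time passes only in rows, so rows that do not move let the fingers close. It gives the time, the measured TCP pose, the force and the opening at its end, in the units of the state.
- get_state(): the state, without advancing time (a new reading comes with each control period).
- read_camera(name): name is "scene" or "top" or "wrist"; returns a dict with "img" (400x640x3 uint8, blue, green, red), "depth" (400x640 float32, m along the optical axis (not along the pixel's ray), 0 where there is no reading), "fx", "fy", "cx", "cy" (pixels), "rvec" (rotation vector, rad) and "tvec" (3), from world to camera coordinates, as OpenCV has them. Camera axes: x right, y down, z forward; pixel columns grow to the right and rows downward; lengths in m; the calibration is good to about 2 mm. The wrist camera is an equidistant fisheye: a pixel r from the principal point sees the ray r / f radians off the axis. A picture is of the moment at which its call begins.
- sign_off(): hands the job in, once; it reports no verdict.
The state is a dict: "time": time; "qpos": joint angles; "dq": joint speeds; "joint_efforts": joint torques, N m; "eef_pos": TCP position; "tcp_rot": TCP orientation; "contact_force": force on the tool from outside, world axes, zero at the start; "wrist_torque": the same for the moment, N m; "opening": opening from 0.0 (shut) to 1.0 (fully open).
Only numpy, scipy, OpenCV 4.12 (cv2) and the standard library are available. Lean on these libraries where they do the work, as an engineer would, in place of code of your own. Each camera call takes 0.05 s, during which the arm holds its last target.

### The job

Get the finishing wheel ready for work: lift the blue dust cover off its grinding head and set it down gently, right way up, wholly on the round black rubber mat. Leave the red cover where it is, on its head.

Things in the scene. Friction and masses are not known exactly. Their poses are not given: they have to be found in the camera images.
- blue_cover_grip (a point): Blue round dust cover, 112 mm wide, 60 high, 0.2 kg, with a black bar handle 70 x 16 x 16 mm on top. Point: the bar's centre, 34 mm above the top plate and 52 above the skirt's lower edge; x along the bar, y across it (pinch here), z up. Loose over its head's pot, 3 mm play; free after 14 mm straight up. Point's height: seated 110 mm, right way up on the mat 57 mm above the bench.
- red_cover_grip (a point): Red dust cover, same shape and size as the blue one, seated on the other, identical grinding head; to be left alone. Point: the centre of its black bar handle, 110 mm above the bench; x along the bar, z up.
- mat: Round black rubber mat, 180 mm across and 5 mm thick, fixed flat on the bench, the place for the blue cover. Origin at the centre of its underside; z up.
- blue_head: The grinding head under the blue cover, fixed to the bench: an aluminium base plate 130 by 130 by 12 mm carrying a grey round open pot, 100 mm across, its rim 72 mm above the bench, with a grinding wheel inside below the rim. Origin at the bench surface on the pot's axis, z up.
There are look-alikes about, which are no part of the job. Of the things shaped like the part that bears blue_cover_grip, the blue one is meant.

How it is judged:
On the way:
1. the blue cover is lifted clear of its head (z of blue_cover_grip in the frame of blue_head above 0.13 m), for 0.1 s.
At the end, for the whole second after the job is handed in: The blue cover rests right way up (within 10 degrees), flat on the mat and wholly on it (centre within 35 mm of the mat's centre), still; the red cover still sits on its head, moved less than 15 mm (horizontal distance between blue_cover_grip and mat below 0.035 m and z of blue_cover_grip in the frame of mat between 0.05 and 0.065 m and angle between each of blue_cover_grip, red_cover_grip's own z axis and vertical below 0.18 rad and linear speed of blue_cover below 0.03 m/s and distance of red_cover_grip from where it was at the start of the episode below 0.015 m); the robot touches nothing.
It fails at once if the red cover is shifted by 15 mm or more (distance of red_cover_grip from where it was at the start of the episode above 0.015 m).
It fails at once if the blue cover is dropped or slammed on the mat (faster than 0.5 m/s just above it) (horizontal distance between blue_cover_grip and mat below 0.12 m and z of blue_cover_grip in the frame of mat below 0.085 m and linear speed of blue_cover above 0.5 m/s).
It also fails if it takes over 45 s, if anything falls off the work surface, if the arm or the gripper's body presses on something with over 40 N, if the wrist force passes 120 N, or if a joint passes its speed limit or range.

## Working session

There is one attempt and no reset: what is moved stays moved. The work goes in short steps, Python scripts to look and compute and a tool call to move; the robot and the scene stay as the last step left them, time stands still between calls to the robot, and variables do not carry over. Pictures are saved under pics/ and viewed, and the job is handed in when it is done.

Besides the shell and the picture viewer there is one more tool, called after "Call:" as name(argument=value, ...), one argument or row to a line, values as JSON. move_arm: Moves the arm, as the interface text tells. Its arguments: {"type":"object","properties":{"linear":{"type":"array","items":{"type":"array","items":{"type":"number"}}},"twist":{"type":"array","items":{"type":"array","items":{"type":"number"}}},"grip":{"type":"number"},"force":{"type":"number"}},"required":["linear","twist"]}

```bash
mkdir -p pics
python3 - <<'E'
from plant import *
import cv2,numpy as np
s=get_state();print(s)
for n in("top","scene"):
    r=read_camera(n);cv2.imwrite(f"pics/{n}0.png",r["img"]);np.savez(f"{n}0.npz",**r)
    print(n,r["fx"],r["cx"],r["cy"],r["rvec"],r["tvec"])
E
```

```text
{'time': 0.0, 'qpos': array([ 9.67993520e-01,  2.87153860e-01,  1.57822976e+00, -3.62609562e-06,
        1.27862611e+00, -1.49969274e-01]), 'dq': array([-3.99296411e-04, -7.35241888e-04,  2.67875039e-04,  1.97766770e-04,
       -2.75211855e-05, -1.04791119e-03]), 'joint_efforts': array([ 1.63016884e-03, -4.05979121e+01, -2.92626053e+01, -4.43257591e-06,
        5.77632964e-03,  6.62724148e-06]), 'eef_pos': array([0.29489586, 0.60643344, 0.23792649]), 'tcp_rot': array([ 2.24486519e-01,  9.74476445e-01, -1.12457555e-03, -4.42597804e-04]), 'contact_force': array([-0.10491679,  0.58777611,  0.47901177]), 'wrist_torque': array([-0.00569272, -0.01330033, -0.02031581]), 'opening': 1.0023338982955108}
top 418.322348410072 322.1548591081015 196.99906068154823 [ 2.14597531 -2.1807754   0.08293636] [0.03144695 0.48028176 0.87456877]
scene 405.8111128518822 316.5595178011186 193.39391849315507 [ 1.43092282  2.28854602 -0.73367125] [ 0.18486044 -0.26806349  1.34963267]
```

View pics/top0.png

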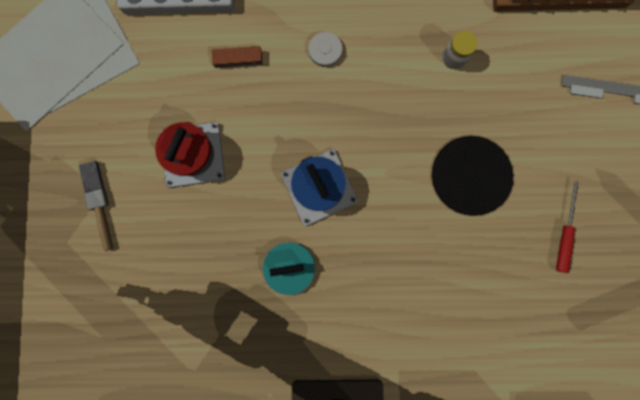

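View pics/scene0.png

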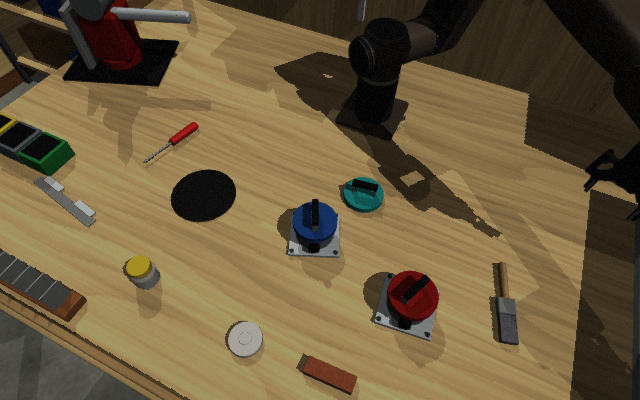

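Candidates in the top view are the blue cover on its head (320,183), the red cover on its head (184,149), and a teal lid lying on the bench (289,268). I choose blue at (320,183). The black disc at (472,176) is the mat.

```bash
cat > h.py <<'E'
import cv2,numpy as np
def cloud(r):
    d=np.asarray(r["depth"]);v,u=np.mgrid[:d.shape[0],:d.shape[1]]
    P=np.stack([(u-r["cx"])/r["fx"]*d,(v-r["cy"])/r["fy"]*d,d],-1)
    R,_=cv2.Rodrigues(np.asarray(r["rvec"]))
    W=(P-np.asarray(r["tvec"]).ravel())@R
    W[d==0]=np.nan
    return W
E
python3 - <<'E'
import cv2,numpy as np
from h import *
for n in("top","scene"):
    r=np.load(n+"0.npz");W=cloud(r);img=r["img"].astype(int);hsv=cv2.cvtColor(r["img"],cv2.COLOR_BGR2HSV)
    def rep(nm,m):
        p=W[m&np.isfinite(W[...,2])]
        if len(p)<5: print(n,nm,len(p));return
        mm=(p.min(0)+p.max(0))/2
        rect=cv2.minAreaRect(p[:,:2].astype(np.float32)*1000)
        c=cv2.minEnclosingCircle(p[:,:2].astype(np.float32)*1000)
        print(n,nm,len(p),"mean",p.mean(0).round(4),"mid",mm.round(4),"z",np.percentile(p[:,2],[2,50,98]).round(4),"rect",np.round(rect[0],1),np.round(rect[1],1),round(rect[2],1),"circ",np.round(c[0],1),round(c[1],1))
        q=p[:,:2]-p[:,:2].mean(0);w,v=np.linalg.eigh(q.T@q);print("   axis deg",np.degrees(np.arctan2(v[1,1],v[0,1])).round(1))
    X,Y,Z=W[...,0],W[...,1],W[...,2]
    print(np.nanmedian(Z))
    hue=hsv[...,0];sat=hsv[...,1]
    blue=(hue>100)&(hue<130)&(sat>120)&(Z>.06)
    rep("blue",blue&(Z<.09));
    c=np.nanmean(W[blue],0)
    near=np.hypot(X-c[0],Y-c[1])<.06
    rep("bar",near&(Z>.106))
    rep("plate",near&(Z>.06)&(Z<.09))
    red=((hue<6)|(hue>174))&(sat>150)&(Z>.06)&(Z<.1)
    rep("red",red)
    c=np.nanmean(W[red],0);rep("redbar",(np.hypot(X-c[0],Y-c[1])<.07)&(Z>.106))
    dark=(img.max(-1)<35)&(Z<.012)&(Z>0)
    k,l,st,ce=cv2.connectedComponentsWithStats(dark.astype(np.uint8))
    t=(472,176) if n=="top" else (204,194)
    rep("mat",l==l[t[1],t[0]])
    teal=(hue>80)&(hue<98)&(sat>120); rep("teal",teal)
    c=np.nanmean(W[teal],0)
    rep("all>0.115",(Z>.122)&(X>.3)&(X<.8)&(abs(Y)<.4))
r=np.load("top0.npz");cv2.imwrite("pics/crop.png",cv2.resize(r["img"][100:310,130:390],None,fx=3,fy=2.85,interpolation=2))
E
```

```text
-0.00030563871605615925
top blue 1888 mean [0.5028 0.0305 0.0754] mid [0.5038 0.0308 0.0754] z [0.0723 0.0754 0.0786] rect [503.7  30.9] [105.8 104.6] 88.5 circ [504.8  30.8] 55.2
   axis deg 102.0
top bar 301 mean [0.5048 0.0304 0.1169] mid [0.5051 0.0306 0.1144] z [0.1118 0.117  0.1201] rect [504.8  30.4] [68.9 15.7] 25.5 circ [505.2  29.6] 34.7
   axis deg -154.2
top plate 2053 mean [0.5041 0.0301 0.0753] mid [0.505  0.0308 0.0712] z [0.0722 0.0753 0.0785] rect [505.   30.8] [109.8 110.8] 87.9 circ [505.5  30.2] 56.0
   axis deg 117.5
top red 1821 mean [0.5786 0.3052 0.0749] mid [0.5815 0.3097 0.0803] z [0.068  0.075  0.0782] rect [582.6 310.2] [110.5 105.2] 62.6 circ [582.4 309.9] 55.7
   axis deg 68.1
top redbar 335 mean [0.582  0.3088 0.1156] mid [0.5823 0.3107 0.1135] z [0.1066 0.1164 0.1192] rect [583.  309.9] [17.3 69.5] 66.8 circ [582.4 308.5] 34.8
   axis deg 156.3
top mat 4864 mean [ 0.5247 -0.3046  0.0046] mid [ 0.5251 -0.3048  0.0051] z [0.0013 0.0045 0.0079] rect [ 525.2 -305. ] [171.6 170.9] 88.2 circ [ 525.3 -304.9] 87.3
   axis deg 68.7
top teal 1835 mean [0.3307 0.
[... 597 characters left out ...]
d [ 0.3476 -0.2957  0.0799] z [0.0624 0.0749 0.0969] rect [ 346.8 -296.1] [ 595.5 1321.4] 0.4 circ [ 413.2 -297.7] 687.0
   axis deg 71.2
scene redbar 174 mean [0.5096 0.0332 0.1161] mid [0.5068 0.0318 0.1137] z [0.1084 0.1165 0.1196] rect [506.7  32.3] [70.1 14.6] 26.1 circ [506.8  32.4] 35.3
   axis deg -153.1
scene mat 2545 mean [ 0.5296 -0.303   0.0043] mid [ 0.5266 -0.3043  0.0052] z [0.0009 0.0043 0.0079] rect [ 527.3 -305. ] [175.6 177.1] 12.1 circ [ 526.7 -305. ] 90.4
   axis deg 55.6
scene teal 1262 mean [0.2915 0.0529 0.0666] mid [ 0.2537 -0.7967 -0.0498] z [0.0062 0.0171 0.4014] rect [ 258.7 -795. ] [ 799.2 2887.7] 0.6 circ [ 109.6 -796.7] 1462.3
   axis deg 84.2
scene all>0.115 0
```

View pics/crop.png

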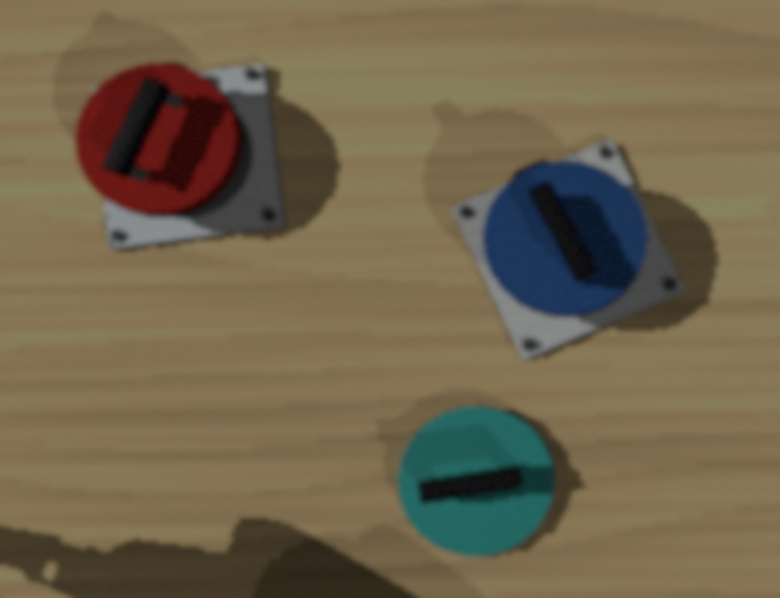

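Red is at (184,149), blue at (320,183) and the teal lid on the bench at (289,268). Blue's bar top reads 0.118 m and its length 69 mm, as it should, with its axis at about 26°. The mat is at about (0.525,-0.305). I'll move above the blue bar, turning +52°.

Call:
move_arm(
  linear=[
    [0.0117,-0.032,0],
    [0.0117,-0.032,0],
    [0.0117,-0.032,0],
    [0.0117,-0.032,0],
    [0.0117,-0.032,0],
    [0.0117,-0.032,0],
    [0.0117,-0.032,0],
    [0.0117,-0.032,0],
    [0.0117,-0.032,0],
    [0.0117,-0.032,0],
    [0.0117,-0.032,0],
    [0.0117,-0.032,0],
    [0.0117,-0.032,0],
    [0.0117,-0.032,0],
    [0.0117,-0.032,0],
    [0.0117,-0.032,0],
    [0.0117,-0.032,0],
    [0.0117,-0.032,0],
  ],
  twist=[
    [0,0,2.9],
    [0,0,2.9],
    [0,0,2.9],
    [0,0,2.9],
    [0,0,2.9],
    [0,0,2.9],
    [0,0,2.9],
    [0,0,2.9],
    [0,0,2.9],
    [0,0,2.9],
    [0,0,2.9],
    [0,0,2.9],
    [0,0,2.9],
    [0,0,2.9],
    [0,0,2.9],
    [0,0,2.9],
    [0,0,2.9],
    [0,0,2.9],
  ],
  grip=1,
)

```text
time: 1.6
eef_pos: [0.5008, 0.0065, 0.2272]
tcp_rot: [-0.255, 0.967, -0.005, -0.004]
contact_force: [1.1, 0.5, -0.2]
opening: 1.002
```

```bash
cat >> h.py <<'E'
def yaw(s):
    from scipy.spatial.transform import Rotation as R
    M=R.from_quat(s["tcp_rot"]).as_matrix();return np.degrees(np.arctan2(M[1,1],M[0,1])),M[:,2]
E
python3 - <<'E'
import plant;from plant import *
from h import *
print([k for k in dir(plant) if k[0]!='_'], globals().get("tips_ahead"))
s=get_state();print(s["time"],s["eef_pos"],yaw(s),s["qpos"].round(2))
r=read_camera("wrist");cv2.imwrite("pics/w1.png",r["img"]);np.savez("w1.npz",**r)
E
```

```text
['Unreachable', 'get_state', 'read_camera', 'sign_off', 'tips_ahead'] 0.008
1.6 [0.50082176 0.00645539 0.22716931] (np.float64(119.59348113033994), array([-0.0060338, -0.012198 , -0.9999074])) [-0.18 -0.09  2.01 -0.01  1.23 -2.27]
```

View pics/w1.png

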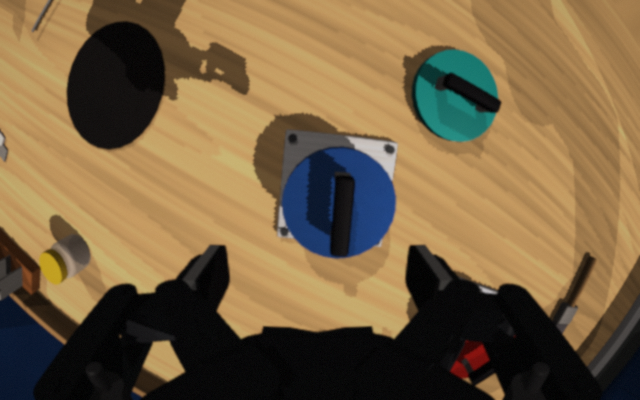

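The wrist image shows the blue bar at (342,215) between the open fingers and the teal lid aside at (457,95). I'll correct the position and come down to z≈0.15.

Call:
move_arm(
  linear=[
    [0.002,0.012,-0.02],
    [0.002,0.012,-0.02],
    [0.001,0,-0.02],
    [0,0,-0.015],
    [0,0,0],
    [0,0,0],
  ],
  twist=[
    [0.4,-0.2,-1.9],
    [0.3,-0.15,-1.9],
    [0,0,0],
    [0,0,0],
    [0,0,0],
    [0,0,0],
  ],
)

```text
time: 2.15
eef_pos: [0.5082, 0.0215, 0.1492]
tcp_rot: [-0.215, 0.977, -0.002, -0.0]
contact_force: [0.2, -0.8, 0.1]
opening: 0.998
```

Run:
```python
from plant import *
from h import *
s=get_state();print(s["time"],s["eef_pos"],yaw(s),s["qpos"].round(2))
r=read_camera("wrist");cv2.imwrite("pics/w2.png",r["img"]);np.savez("w2.npz",**r)
# bar via fisheye model + depth
def fcloud(r):
    d=np.asarray(r["depth"]);v,u=np.mgrid[:400,:640]
    x=(u-r["cx"])/r["fx"];y=(v-r["cy"])/r["fy"];t=np.hypot(x,y)+1e-9
    k=np.tan(t)/t
    P=np.stack([x*k*d,y*k*d,d],-1);R,_=cv2.Rodrigues(np.asarray(r["rvec"]))
    W=(P-np.asarray(r["tvec"]).ravel())@R;W[d==0]=np.nan;return W
W=fcloud(r);X,Y,Z=W[...,0],W[...,1],W[...,2]
m=(Z>.108)&(Z<.126)&(np.hypot(X-.505,Y-.031)<.05)
p=W[m];print(len(p),np.median(p[:,2]),cv2.minAreaRect(p[:,:2].astype(np.float32)*1000))
q=p[:,:2]-p[:,:2].mean(0);w,v=np.linalg.eigh(q.T@q);print(np.degrees(np.arctan2(v[1,1],v[0,1])),p.mean(0))
```

```text
2.15 [0.50821955 0.0214999  0.14921955] (np.float64(114.80515509315084), array([ 0.00102342, -0.00475205, -0.99998819])) [-0.16  0.01  2.06 -0.01  1.07 -2.16]
3050 0.11635483701866514 ((503.30157470703125, 31.65707778930664), (69.88491821289062, 16.223724365234375), 25.90570640563965)
-153.72617929637073 [0.50034956 0.03010853 0.11611729]
```

View pics/w2.png

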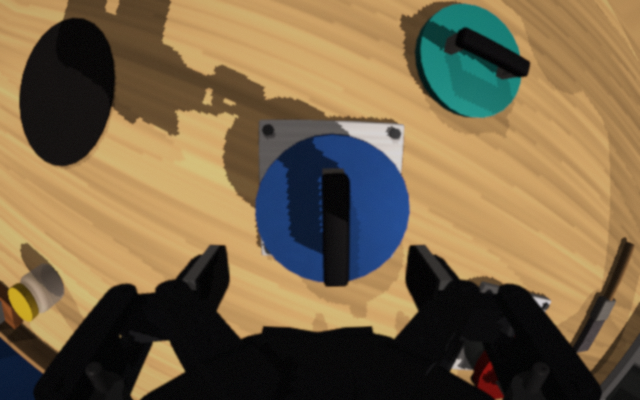

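The wrist view shows the bar from (335,175) to (335,285). Three measurements agree on about (0.505,0.031) at 26°. I'll centre on it, then go down to TCP z 0.099.

Call:
move_arm(
  linear=[
    [-0.0035,0.0095,0],
    [0,0,0],
    [0,0,-0.015],
    [0,0,-0.015],
    [0,0,-0.01],
    [0,0,-0.005],
    [0,0,0],
    [0,0,0],
  ],
  twist=[
    [0.3,0,1],
    [0,0,0],
    [0,0,0],
    [0,0,0],
    [0,0,0],
    [0,0,0],
    [0,0,0],
    [0,0,0],
  ],
)

```text
time: 2.87
eef_pos: [0.5088, 0.0331, 0.1113]
tcp_rot: [-0.226, 0.974, -0.002, 0.008]
contact_force: [-0.9, 0.7, -0.7]
opening: 0.994
```

Run:
```python
from plant import *
from h import *
s=get_state();print(s["time"],s["eef_pos"],yaw(s),s["contact_force"])
r=read_camera("wrist");cv2.imwrite("pics/w3.png",r["img"])
```

```text
2.8667 [0.50881108 0.03308822 0.1112711 ] (np.float64(116.0631068514752), array([ 1.62868377e-02, -6.78071154e-04, -9.99867131e-01])) [-0.90432032  0.69659261 -0.70377142]
```

View pics/w3.png

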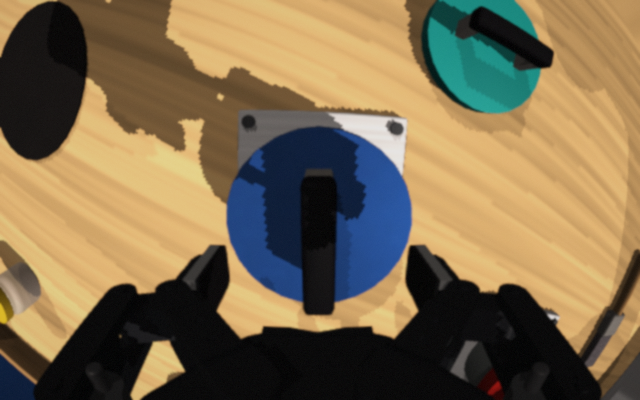

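Call:
move_arm(
  linear=[
    [-0.004,-0.002,-0.006],
    [0,0,-0.006],
    [0,0,0],
    [0,0,0],
  ],
  twist=[
    [0,0.9,0],
    [0,0,0],
    [0,0,0],
    [0,0,0],
  ],
)

```text
time: 3.25
eef_pos: [0.5059, 0.0306, 0.1003]
tcp_rot: [-0.225, 0.974, -0.001, 0.001]
contact_force: [0.9, -0.3, 0.2]
opening: 0.996
```

Call:
move_arm(
  linear=[
    [0,0,0],
    [0,0,0],
    [0,0,0],
    [0,0,0],
    [0,0,0],
    [0,0,0],
    [0,0,0],
    [0,0,0],
    [0,0,0],
    [0,0,0],
  ],
  twist=[
    [0,0,0],
    [0,0,0],
    [0,0,0],
    [0,0,0],
    [0,0,0],
    [0,0,0],
    [0,0,0],
    [0,0,0],
    [0,0,0],
    [0,0,0],
  ],
  grip=0,
  force=60,
)

```text
time: 4.08
eef_pos: [0.5061, 0.0306, 0.1008]
tcp_rot: [-0.225, 0.974, -0.001, 0.001]
contact_force: [0.1, -0.1, -0.4]
opening: 0.176
```

Opening 0.176 × 85 mm is about 15 mm, so the bar is held. Next, a slow straight lift.

Call:
move_arm(
  linear=[
    [0,0,0.004],
    [0,0,0.006],
    [0,0,0.008],
    [0,0,0.008],
    [0,0,0.01],
    [0,0,0.015],
    [0,0,0.015],
    [0,0,0.015],
    [0,0,0.01],
    [0,0,0],
    [0,0,0],
  ],
  twist=[
    [0,0,0],
    [0,0,0],
    [0,0,0],
    [0,0,0],
    [0,0,0],
    [0,0,0],
    [0,0,0],
    [0,0,0],
    [0,0,0],
    [0,0,0],
    [0,0,0],
  ],
)

```text
time: 5.0
eef_pos: [0.504, 0.0309, 0.2006]
tcp_rot: [-0.225, 0.974, -0.001, 0.001]
contact_force: [-0.9, -0.0, -3.2]
opening: 0.173
```

Run:
```python
from plant import *
from h import *
s=get_state();print(s["time"],s["eef_pos"],yaw(s),s["contact_force"],s["opening"],s["qpos"].round(2))
r=read_camera("scene");cv2.imwrite("pics/s4.png",r["img"])
W=cloud(r);hsv=cv2.cvtColor(r["img"],cv2.COLOR_BGR2HSV)
m=(hsv[...,0]>100)&(hsv[...,0]<130)&(hsv[...,1]>120)&(W[...,2]>.1)&(abs(W[...,1])<.15)&(W[...,0]>.4)
p=W[m];print(len(p),np.percentile(p[:,2],[5,50,90,98]))
```

```text
5.0 [0.5040411  0.03090627 0.20062786] (np.float64(116.0565623502339), array([ 0.00272724, -0.00112638, -0.99999565])) [-0.92231485 -0.01322151 -3.16912763] 0.17254306542056666 [-0.14 -0.06  2.03 -0.    1.17 -2.16]
1358 [0.16695743 0.17485585 0.24014663 0.35673758]
```

View pics/s4.png

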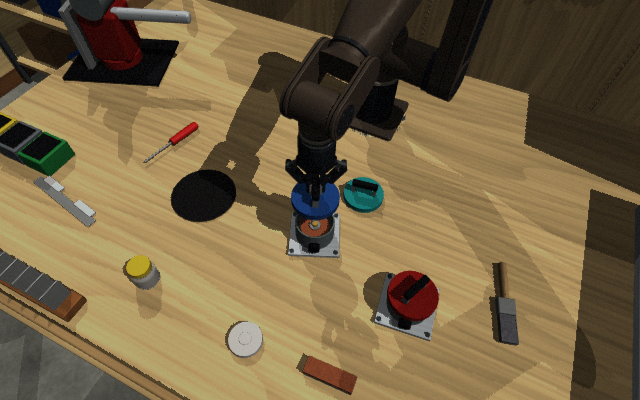

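The cover is lifted level at (315,198), with the open pot visible below it at (314,230). I'll carry it to the mat, turning with the base.

Call:
move_arm(
  linear=[
    [0.0005,-0.008,0],
    [0.001,-0.014,0],
    [0.0013,-0.02,0],
    [0.0013,-0.02,0],
    [0.0013,-0.02,0],
    [0.0013,-0.02,0],
    [0.0013,-0.02,0],
    [0.0013,-0.02,0],
    [0.0013,-0.02,0],
    [0.0013,-0.02,0],
    [0.0013,-0.02,0],
    [0.0013,-0.02,0],
    [0.0013,-0.02,0],
    [0.0013,-0.02,0],
    [0.0013,-0.02,0],
    [0.0013,-0.02,0],
    [0.0013,-0.016,0],
    [0.0005,-0.01,0],
    [0,0,0],
    [0,0,0],
  ],
  twist=[
    [0,0,-2],
    [0,0,-2],
    [0,0,-2],
    [0,0,-2],
    [0,0,-2],
    [0,0,-2],
    [0,0,-2],
    [0,0,-2],
    [0,0,-2],
    [0,0,-2],
    [0,0,-2],
    [0,0,-2],
    [0,0,-2],
    [0,0,-2],
    [0,0,-2],
    [0,0,-2],
    [0,0,-2],
    [0,0,-2],
    [0,0,0],
    [0,0,0],
  ],
)

```text
time: 6.72
eef_pos: [0.5106, -0.3175, 0.1744]
tcp_rot: [0.118, 0.993, 0.011, -0.017]
contact_force: [0.2, 0.2, -2.3]
opening: 0.176
```

Run:
```python
from plant import *
from h import *
s=get_state();print(s["time"],s["eef_pos"],yaw(s),s["contact_force"],s["opening"])
for n in("scene","top"):
    r=read_camera(n);cv2.imwrite(f"pics/{n}5.png",r["img"])
    W=cloud(r);hsv=cv2.cvtColor(r["img"],cv2.COLOR_BGR2HSV)
    m=(hsv[...,0]>100)&(hsv[...,0]<130)&(hsv[...,1]>120)&(W[...,2]>.1)&(W[...,2]<.2)&(abs(W[...,1]+.3)<.1)&(abs(W[...,0]-.52)<.1)
    p=W[m];print(n,len(p),np.percentile(p[:,2],[5,50,95]),cv2.minEnclosingCircle(p[:,:2].astype(np.float32)*1000))
    t=p[(p[:,2]>np.median(p[:,2])-.006)]
    A=np.c_[t[:,:2],np.ones(len(t))];print("slopes",np.linalg.lstsq(A,t[:,2],rcond=None)[0])
```

```text
6.7167 [ 0.51055133 -0.31748577  0.17439276] (np.float64(76.41608760496321), array([-0.03160392,  0.02542221, -0.99917711])) [ 0.24059988  0.1725994  -2.33292872] 0.1761473147239137
scene 982 [0.13739337 0.1486164  0.15243134] ((509.6593322753906, -315.64312744140625), 56.784889221191406)
slopes [-0.02897086 -0.00277198  0.1640975 ]
top 1554 [0.13985148 0.14979297 0.1527376 ] ((508.26361083984375, -311.59771728515625), 55.251556396484375)
slopes [-0.03343381 -0.00790041  0.16496669]
```

View pics/scene5.png

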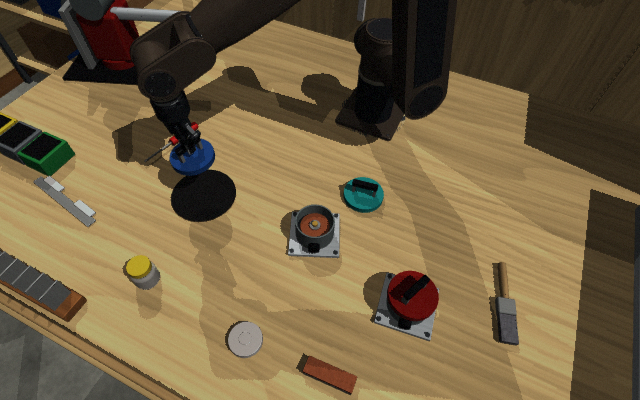

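The cover hangs above the mat's near edge, at (192,155) in the scene view, with a tilt of about 2° picked up in the move. I'll correct both while coming down partway.

Call:
move_arm(
  linear=[
    [0.008,0.006,-0.01],
    [0.007,0.006,-0.02],
    [0,0,-0.02],
    [0,0,-0.02],
    [0,0,-0.015],
    [0,0,-0.008],
    [0,0,0],
    [0,0,0],
  ],
  twist=[
    [-0.8,-1,0],
    [-0.7,-0.8,0],
    [0,0,0],
    [0,0,0],
    [0,0,0],
    [0,0,0],
    [0,0,0],
    [0,0,0],
  ],
)

```text
time: 7.48
eef_pos: [0.5286, -0.296, 0.0822]
tcp_rot: [0.112, 0.994, -0.001, 0.003]
contact_force: [-0.2, 0.5, -1.2]
opening: 0.173
```

Run:
```python
from plant import *
from h import *
s=get_state();print(s["time"],s["eef_pos"],yaw(s),s["contact_force"],s["opening"])
for n in("scene","top"):
    r=read_camera(n);cv2.imwrite(f"pics/{n}6.png",r["img"])
    W=cloud(r);hsv=cv2.cvtColor(r["img"],cv2.COLOR_BGR2HSV)
    m=(hsv[...,0]>100)&(hsv[...,0]<130)&(hsv[...,1]>120)&(W[...,2]>.02)&(W[...,2]<.2)&(abs(W[...,1]+.3)<.1)&(abs(W[...,0]-.52)<.1)
    p=W[m];print(n,len(p),np.percentile(p[:,2],[5,50,95]),cv2.minEnclosingCircle(p[:,:2].astype(np.float32)*1000))
    t=p[(p[:,2]>np.median(p[:,2])-.006)]
    A=np.c_[t[:,:2],np.ones(len(t))];print("slopes",np.linalg.lstsq(A,t[:,2],rcond=None)[0])
```

```text
7.4833 [ 0.52861052 -0.29604554  0.08218311] (np.float64(77.13121747777477), array([ 0.00591926, -0.00351543, -0.9999763 ])) [-0.23713469  0.47752001 -1.1695014 ] 0.17303292849223445
scene 961 [0.04475425 0.05637542 0.09041086] ((530.0430297851562, -295.8986511230469), 56.69490432739258)
slopes [0.04369045 0.04049893 0.04922179]
top 1001 [0.04792441 0.05680139 0.08592384] ((530.9303588867188, -288.7794494628906), 56.793556213378906)
slopes [0.11293019 0.3119483  0.08632863]
```

Call:
move_arm(
  linear=[
    [-0.003,-0.008,-0.006],
    [0,0,-0.008],
    [0,0,-0.008],
    [0,0,-0.005],
    [0,0,-0.002],
    [0,0,0],
    [0,0,0],
  ],
  twist=[
    [0.2,0.3,0],
    [0,0,0],
    [0,0,0],
    [0,0,0],
    [0,0,0],
    [0,0,0],
    [0,0,0],
  ],
)

```text
time: 8.17
eef_pos: [0.5274, -0.3079, 0.0548]
tcp_rot: [0.113, 0.994, -0.002, 0.004]
contact_force: [-0.0, 0.3, -3.5]
opening: 0.174
```

Call:
move_arm(
  linear=[
    [0,0.001,-0.003],
    [0,0,-0.002],
    [0,0,-0.0015],
    [0,0,-0.001],
    [0,0,0],
  ],
  twist=[
    [0.2,0.3,0],
    [0,0,0],
    [0,0,0],
    [0,0,0],
    [0,0,0],
  ],
)

```text
time: 8.58
eef_pos: [0.5279, -0.3071, 0.0481]
tcp_rot: [0.113, 0.994, -0.001, 0.001]
contact_force: [-0.4, -0.6, -2.3]
opening: 0.178
```

Call:
move_arm(
  linear=[
    [0,0,-0.001],
    [0,0,-0.001],
    [0,0,0],
  ],
  twist=[
    [0,0,0],
    [0,0,0],
    [0,0,0],
  ],
)

```text
time: 8.83
eef_pos: [0.5284, -0.3073, 0.0481]
tcp_rot: [0.112, 0.994, -0.001, 0.001]
contact_force: [0.8, 0.6, -1.9]
opening: 0.175
```

Call:
move_arm(
  linear=[
    [0,0,-0.0015],
    [0,0,-0.0015],
    [0,0,-0.0015],
    [0,0,0],
  ],
  twist=[
    [0,0,0],
    [0,0,0],
    [0,0,0],
    [0,0,0],
  ],
)

```text
time: 9.17
eef_pos: [0.5288, -0.3076, 0.0482]
tcp_rot: [0.112, 0.994, -0.001, 0.0]
contact_force: [0.3, 0.4, -2.0]
opening: 0.175
```

```bash
cat > chk.py <<'E'
from plant import *
from h import *
import sys
s=get_state();print(s["time"],s["eef_pos"],yaw(s),s["contact_force"],s["opening"])
for n in("scene","top"):
    r=read_camera(n);cv2.imwrite(f"pics/{n}{sys.argv[1]}.png",r["img"])
    W=cloud(r);hsv=cv2.cvtColor(r["img"],cv2.COLOR_BGR2HSV)
    m=(hsv[...,0]>100)&(hsv[...,0]<130)&(hsv[...,1]>120)&(W[...,2]>.012)&(W[...,2]<.04)&(abs(W[...,1]+.3)<.1)&(abs(W[...,0]-.52)<.1)
    p=W[m];print(n,len(p),np.percentile(p[:,2],[5,50,95]),cv2.minEnclosingCircle(p[:,:2].astype(np.float32)*1000))
    t=p[(p[:,2]>np.median(p[:,2])-.006)]
    A=np.c_[t[:,:2],np.ones(len(t))];print("slopes",np.linalg.lstsq(A,t[:,2],rcond=None)[0])
    b=W[(W[...,2]>.052)&(W[...,2]<.075)&(abs(W[...,1]+.305)<.05)&(abs(W[...,0]-.525)<.05)]
    if len(b): print("bar",len(b),np.median(b,0),cv2.minAreaRect(b[:,:2].astype(np.float32)*1000))
E
python3 chk.py 7; python3 -c "
import cv2;i=cv2.imread('pics/scene7.png')[90:260,110:320];cv2.imwrite('pics/c7.png',cv2.resize(i,None,fx=3.5,fy=3.5,interpolation=2))"
```

```text
9.1667 [ 0.52877447 -0.30764443  0.04823817] (np.float64(77.11526091150314), array([ 1.99029468e-04, -1.86962188e-03, -9.99998232e-01])) [ 0.2955956   0.44147262 -1.99962487] 0.1752016732337479
scene 801 [0.01671006 0.02243277 0.02556676] ((530.6570434570312, -307.75616455078125), 57.51531982421875)
slopes [-0.00749326 -0.00674099  0.02450141]
bar 115 [ 0.54460949 -0.30811627  0.06293464] ((547.37060546875, -303.3899841308594), (33.98180389404297, 38.754268646240234), 7.526272296905518)
top 859 [0.01839157 0.02264605 0.02529846] ((529.6708374023438, -307.05181884765625), 56.119728088378906)
slopes [ 0.00015265 -0.01375045  0.01867208]
bar 99 [ 0.50768769 -0.29815239  0.06334105] ((512.4295654296875, -299.7146911621094), (36.43941116333008, 18.172199249267578), 13.373507499694824)
```

View pics/c7.png

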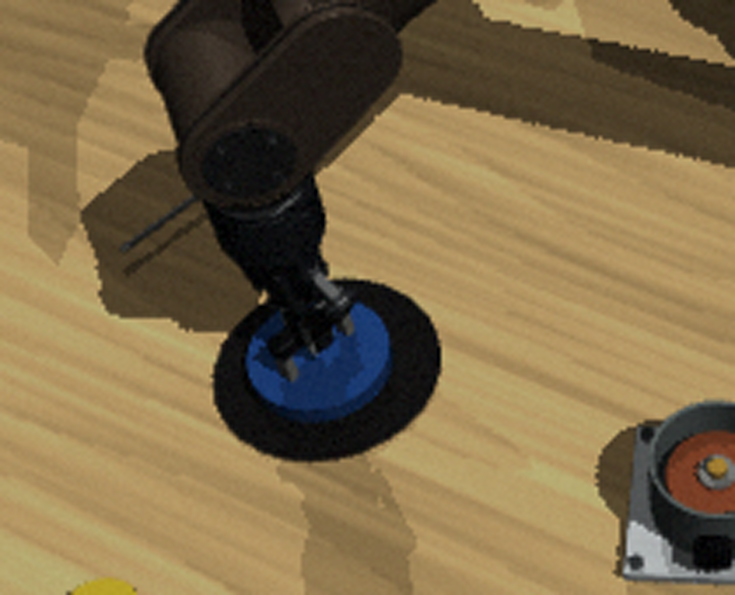

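The cover sits near the mat's centre (crop 318,355). The plate reads 22.5 mm, against 23 when resting. I'll do one contact test before release.

Call:
move_arm(
  linear=[
    [0,0,-0.003],
    [0,0,-0.003],
  ],
  twist=[
    [0,0,0],
    [0,0,0],
  ],
)

```text
time: 9.43
eef_pos: [0.5288, -0.3078, 0.0478]
tcp_rot: [0.112, 0.994, 0.0, -0.002]
contact_force: [-8.7, 5.4, 17.7]
opening: 0.175
```

Contact is confirmed, with 18 N upward. I'll ease off and open.

Call:
move_arm(
  linear=[
    [0,0,0.0003],
    [0,0,0],
    [0,0,0],
  ],
  twist=[
    [0,0,0],
    [0,0,0],
    [0,0,0],
  ],
)

```text
time: 9.68
eef_pos: [0.5295, -0.3082, 0.0487]
tcp_rot: [0.112, 0.994, -0.001, -0.001]
contact_force: [-0.4, -0.1, -1.9]
opening: 0.172
```

Call:
move_arm(
  linear=[
    [0,0,0],
    [0,0,0],
    [0,0,0],
    [0,0,0],
    [0,0,0],
    [0,0,0],
    [0,0,0],
    [0,0,0],
    [0,0,0],
    [0,0,0],
  ],
  twist=[
    [0,0,0],
    [0,0,0],
    [0,0,0],
    [0,0,0],
    [0,0,0],
    [0,0,0],
    [0,0,0],
    [0,0,0],
    [0,0,0],
    [0,0,0],
  ],
  grip=1,
)

```text
time: 10.52
eef_pos: [0.5297, -0.3085, 0.0472]
tcp_rot: [0.112, 0.994, -0.001, -0.001]
contact_force: [0.7, 0.4, -0.2]
opening: 1.001
```

Released. Now straight up.

Call:
move_arm(
  linear=[
    [0,0,0.005],
    [0,0,0.01],
    [0,0,0.015],
    [0,0,0.02],
    [0,0,0.03],
    [0,0,0.03],
    [0,0,0.03],
    [0,0,0.03],
    [0,0,0],
    [0,0,0],
  ],
  twist=[
    [0,0,0],
    [0,0,0],
    [0,0,0],
    [0,0,0],
    [0,0,0],
    [0,0,0],
    [0,0,0],
    [0,0,0],
    [0,0,0],
    [0,0,0],
  ],
)

```text
time: 11.35
eef_pos: [0.5275, -0.3065, 0.2314]
tcp_rot: [0.112, 0.994, -0.001, -0.0]
contact_force: [-0.5, -1.1, -0.8]
opening: 1.001
```

```bash
python3 chk.py 8
python3 - <<'E'
from plant import *
from h import *
r=read_camera("top");W=cloud(r);X,Y,Z=W[...,0],W[...,1],W[...,2]
p=W[(np.hypot(X-.58,Y-.306)<.07)&(Z>.106)&(Z<.13)];print("redbar",np.mean(p,0),cv2.minAreaRect(p[:,:2].astype(np.float32)*1000))
E
```

```text
11.35 [ 0.52746848 -0.30653783  0.23139218] (np.float64(77.1401405672967), array([-6.81431875e-04, -1.75223652e-03, -9.99998233e-01])) [-0.46061114 -1.13328324 -0.78863611] 1.0010562541104857
scene 877 [0.01706419 0.02213489 0.02506969] ((530.3026733398438, -308.0881042480469), 56.984867095947266)
slopes [-0.00478459 -0.00420971  0.02347109]
bar 184 [ 0.53151486 -0.3060086   0.06290042] ((529.9915771484375, -307.891357421875), (18.4549560546875, 69.62813568115234), 77.74311828613281)
top 1797 [0.01943728 0.02249468 0.02512173] ((528.6878662109375, -308.7951354980469), 56.75746536254883)
slopes [ 0.00077931 -0.00240615  0.02138617]
bar 313 [ 0.52854613 -0.30685813  0.06371004] ((529.6497802734375, -308.4360656738281), (16.91934585571289, 69.88655853271484), 76.79550170898438)
redbar [0.58203509 0.30874011 0.11548283] ((582.6876220703125, 309.93096923828125), (16.102766036987305, 69.28691101074219), 66.89134979248047)
```

View pics/scene8.png

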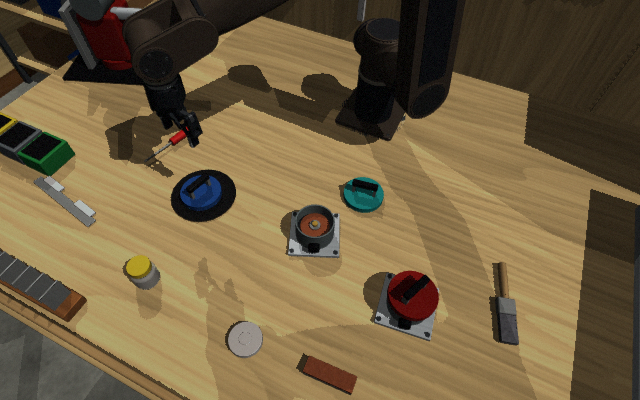

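The blue cover sits flat and centred on the mat at (202,192). The red cover hasn't moved, at (413,295), and the arm is clear.

```bash
python3 -c "
from plant import *
print(sign_off())"
```

```text
the job is handed in; nothing more can be done
None
```

The blue cover is off its grinding head and resting right way up on the black rubber mat. I handed the job in at about 11.5 s of the 45 s allowed; no verdict is reported.

- **Lift:** I gripped the bar and lifted the cover straight up to about 0.21 m at the bar. I then carried it over and lowered it slowly onto the mat.
- **Position:** the last images put the cover's centre about 5 mm from the mat's centre. The bar's top is about 63–64 mm above the bench, so the grip point is at about 56 mm, against 57 mm expected.
- **Tilt:** under 0.5°.
- **Red cover:** it has not moved beyond measurement noise, under 1 mm.
- **Arm:** the gripper is open and about 0.17 m above the cover, touching nothing.

**Checks that disagreed:**
- The wrist force still read the cover's weight at touchdown, although the height readings said it was down. I pressed down a little to check; that gave about 18 N and confirmed contact. I then eased off and released, and the arm sank about 1.5 mm as the fingers opened.
- Moves drifted: up to about 26 mm in height and about 2° of tilt on the carry to the mat. I corrected this before lowering the cover.

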